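Tilt the tile rest and set a tile on it for painting

TASK

Fold the hinged board of the plywood tile rest up to 35 degrees above level (its stiff hinge keeps it where you leave it). Then lay the long glazed tile on the sloping board, glazed face up, its length running up the slope, centred from side to side and with its lower end resting squarely against the ledge. Set the tile down gently, keep the board at 35 degrees, and leave everything else on the table where it is.

Things in the scene. Friction and masses are not known exactly. Their poses are not given: they have to be found in the camera images.
- rest: tile rest, fixed to the table: plywood base 230 x 180 mm, its top 18 mm above the table, carrying the hinged board. Origin at the centre of its underside on the table; x points from the hinge edge (farthest from the robot) to the free edge (nearest the robot), z up
- board (a joint): angle in rad of the hinged plywood board (starts nearly flat) above level: 0 lying level, 0.61 = 35 degrees; grows as its free edge, nearest the robot, rises. Stiff friction hinge, stays where left (about 8 N at the bar to raise it). Board 216 x 170 x 10 mm; along its hinge edge, across its full width, runs a ledge 10 mm thick that stands 14 mm above its upper face
- hinge (a point): middle of the board's hinge line, on the underside of the board, at x = -105 mm from the rest origin and 30 mm above the table; the hinge line runs along y. Axes turn with the board: x up the slope, y along the hinge line, z out of the board's upper face
- bar (a point): middle of the pull bar near the free edge of the board: a round steel bar 10 mm thick, parallel to the hinge line, 80 mm clear length between its two end posts, its centre 35 mm above the board's upper face; 190 mm up the board from the hinge, 45 mm out (hinge axes). Same axes as hinge
- seat (a point): on the board's upper face, where the ledge's inner side meets it, at mid width; 10 mm up the board from the hinge and 10 mm out. Same axes as hinge. A tile lying home has its origin 55 mm from here along x, 0 along y and z
- long_tile: the long tile: fired terracotta, 110 x 60 x 12 mm, white glazed top, starts lying glazed face up on the ware board. Origin at the centre of its underside, x along its 110 mm length, z up out of the glazed face; about 160 g
- ware_board: flat wooden board 200 x 280 x 12 mm fixed to the table, carrying the two tiles and the bird; origin at centre of underside
- square_tile: bystander: square fired tile, 75 x 75 x 12 mm, terracotta with white glazed top, on the ware board; origin at centre of underside
- bird: bystander: small terracotta bird, 52 mm tall, on the ware board; origin at centre of underside
- dog: bystander: small brown clay dog, 80 mm tall, at the back of the table; origin at centre of underside
- jar: bystander: closed glass jar, 60 mm across, 75 mm tall, out to one side; origin at centre of underside
- cup: bystander: terracotta cup, 72 mm across, 75 mm tall, out to one side; origin at centre of underside
- brush: bystander: 170 mm paint brush lying flat on the table to the robot's left; origin near its middle, x along it
- spatula: bystander: 180 mm spatula lying flat to the robot's right; origin near its middle, x along it
Mind the look-alikes: they are no part of the job. What is shaped like the long_tile but yellow is not meant.

How it is judged:
By the outcome, as a careful person would: the job done as asked, in the order asked, and still so for the second after the job is handed in, with the robot touching nothing.
It also fails if it takes over 61 s, if anything falls off the work surface, if the arm or the gripper's body presses on something with over 40 N, if the wrist force passes 120 N, or if a joint passes its speed limit or range.

ROBOT

A 6-joint arm with a two-finger parallel gripper is mounted at the origin on the work surface. World frame = base frame: x ahead of the robot, y to its left, z up, the work surface at z = 0. Lengths are in m, angles in rad, forces in N, time in s.
With the tool pointing down it reaches from about 0.35 to 0.975 m from the base axis. Payload 17.4 kg.
Tool frame: the origin (TCP) lies at the very end of the fingers, on their centre line; the grasp point (between the pads) lies 19 mm behind it; z points along the fingers, x is the direction in which the jaws open and shut, and the axes are right-handed (so a half turn about z gives the same grasp; the last joint's range is limited). The gripper opens to 85 mm and grips with 20 to 120 N. Pads are 22 mm wide; open, the fingers measure 114 mm over their backs; the gripper's body (76 mm by 85 mm) begins 54 mm behind the grasp point. The pads swing forward as they close: fully open they stand 13 mm farther back than shut.
Start: joints at [1.256, 0.116, 1.442, -0, 1.584, -0.038], TCP at [0.184, 0.649, 0.231] pointing down, gripper open.
Joint ranges: [-2.83, 2.83], [-0.83, 2.19], [0.07, 2.5], [-1.14, 4.28], [0.01, 3], [-2.97, 2.97]. Speed limits (rad/s): [1.89, 1.89, 2.22, 3.14, 3.14, 3.14].

INTERFACE

Orientations are given as a unit quaternion [x, y, z, w].
In Python, from rig import r gives the robot as it stands.
- The arm moves only by the tool apply_moves, never from a script. Its argument "deltas" is a list that holds one entry, the list of rows, each a list of 5 numbers: the shift along the tool's x, y, z in m, then the turn about the tool's z in rad, then the finger opening in m, from 0 to 0.0854. In form: [[[tx, ty, tz, spin, grip], ...]]. A call has 1 to 5 rows; each row shifts and turns the commanded pose from where the row before left it, along the tool's axes as they then stand; what a row does not reach is not made up. A row lasts 1/10 s, in which the tool goes at most 50 mm and 8.59 degrees, less where a joint would pass 70% of its speed; a pose out of reach is approached as far as the arm can. A call is refused whole if a number of a shift passes 0.05 or a number of a turn 0.15, either way. A call with a gripper value outside its range is refused whole. The fingers move at their own pace and stop on an object; the grip force is fixed at half the most. Time passes only in rows, so rows that do not move let the fingers close. It gives the time, the measured TCP pose, the force and the opening at its end, in the units of the state.
- r.get_obs(): the state, without advancing time (a new reading comes with each control period).
- r.capture(name): name is "scene" or "top" or "wrist"; returns a dict with "frame" (480x640x3 uint8, red, green, blue), "mtx" (3x3 intrinsics, pixels), "R" (3x3) and "t" (3): a world point X has camera coordinates R X + t; the wrist camera has in their place "hand_eye" (4x4, takes a point from camera to tool coordinates, whose origin is the TCP and whose axes are the tool frame's). Camera axes: x right, y down, z forward; pixel columns grow to the right and rows downward; lengths in m; the calibration is good to about 2 mm. A picture is of the moment at which its call begins: read the wrist's pose just before it. There is no depth.
- r.sign_off(): hands the job in, once; it reports no verdict.
The state is a dict: "time_s": time; "joint_positions": joint angles; "dq": joint speeds; "effort": joint torques, N m; "ee_pos": TCP position; "eef_rot": TCP orientation; "force": force on the tool from outside, world axes, zero at the start; "wrist_torque": the same for the moment, N m; "finger_gap": finger opening in m.
Only numpy, scipy, OpenCV 4.12 (cv2) and the standard library are available. Lean on these libraries where they do the work, as an engineer would, in place of code of your own. Each camera call takes 0.05 s, during which the arm holds its last target. There are 200 camera calls.

## Working session

There is one attempt and no reset: what is moved stays moved. The work goes in short steps, Python scripts to look and compute and a tool call to move; the robot and the scene stay as the last step left them, time stands still between calls to the robot, and variables do not carry over. Pictures are saved under pics/ and viewed, about 8 in all and at most 12, crops included, and the job is handed in when it is done.

Besides the shell and the picture viewer there is one more tool, called after "Emit:" as name(argument=value, ...) on one line, values as JSON. apply_moves: Moves the arm, as the interface text tells. Its arguments: {"type":"object","properties":{"deltas":{"type":"array"}},"required":["deltas"]}

```bash
mkdir -p pics; ls
python3 - <<'E'
from rig import r
import cv2,numpy as np
o=r.get_obs();print({k:np.round(v,4).tolist() for k,v in o.items()})
for n in("scene","top"):
    c=r.capture(n);cv2.imwrite(f"pics/{n}0.png",c["frame"][:,:,::-1]);print(n,c["mtx"].round(1).tolist(),c["R"].round(4).tolist(),c["t"].round(4).tolist())
    np.savez(f"{n}.npz",**{k:c[k] for k in("mtx","R","t")})
E
```

```text
pics
{'time_s': 0.0, 'joint_positions': [1.2562, 0.1165, 1.4423, -0.0, 1.584, -0.0378], 'dq': [0.0, 0.0001, 0.0015, 0.0007, 0.0004, -0.0006], 'effort': [0.002, -73.1993, -63.2502, 0.0003, 0.0062, 0.0], 'ee_pos': [0.1844, 0.6491, 0.2305], 'eef_rot': [0.7979, 0.6028, -0.0005, 0.0003], 'force': [0.2595, -0.1109, -0.1239], 'wrist_torque': [-0.0372, 0.0178, 0.0001], 'finger_gap': 0.0856}
scene [[480.8, 0.0, 321.0], [0.0, 480.8, 238.2], [0.0, 0.0, 1.0]] [[0.6709, 0.7412, 0.0211], [0.5088, -0.4395, -0.7402], [-0.5394, 0.5074, -0.6721]] [-0.3733, -0.2293, 1.3946]
top [[486.1, 0.0, 327.0], [0.0, 486.1, 251.1], [0.0, 0.0, 1.0]] [[-0.0136, -0.9998, -0.0127], [-0.9877, 0.0154, -0.1554], [0.1556, 0.0104, -0.9878]] [0.0095, 0.5555, 1.2801]
```

View pics/top0.png

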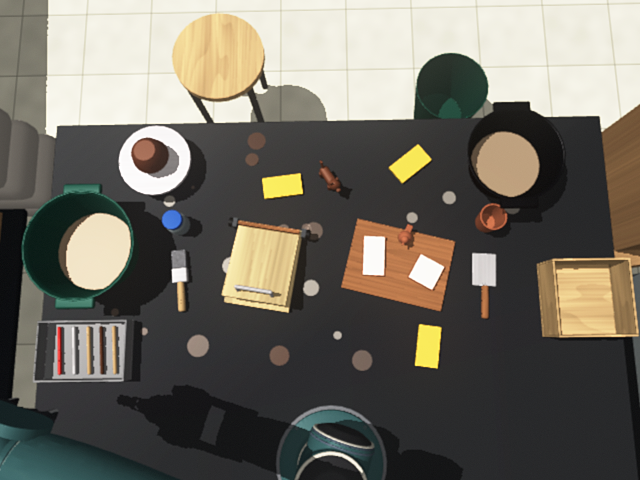

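View pics/scene0.png

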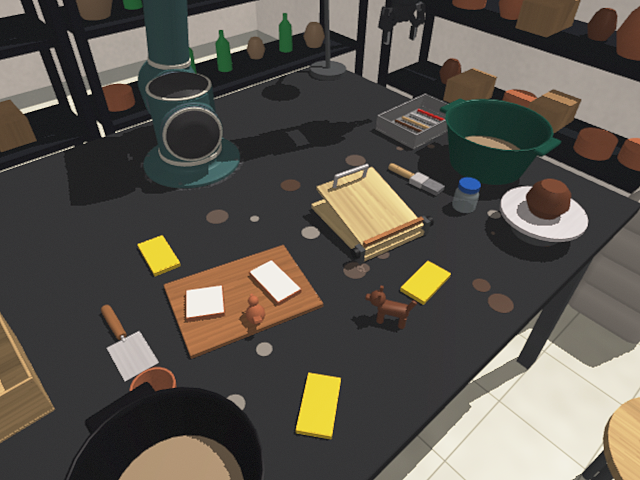

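The top view shows the rest at about (265,265), with its ledge at the far edge from (232,222) to (305,233) and the bar at (258,290). The long white tile is at (374,255), the square tile at (427,272) and the bird at (405,235). Next I'll enlarge crops to measure.

Run:
```python
import cv2,numpy as np
def crop(f,x,y,w,h,s):
    im=cv2.imread(f)[y:y+h,x:x+w];im=cv2.resize(im,None,fx=s,fy=s,interpolation=cv2.INTER_CUBIC)
    for i in range(0,w,10):
        cv2.line(im,(i*s,0),(i*s,6 if i%50 else 14),(0,255,0),1)
        if i%20==0: cv2.putText(im,str(x+i),(i*s,24),0,.35,(0,255,0),1)
    for i in range(0,h,10):
        cv2.line(im,(0,i*s),(6,i*s),(0,255,0),1)
        if i%20==0: cv2.putText(im,str(y+i),(8,i*s+4),0,.35,(0,255,0),1)
    return im
a=crop("pics/top0.png",218,210,200,110,4)
cv2.imwrite("pics/c1.png",a)
a=crop("pics/scene0.png",240,155,200,145,4)
cv2.imwrite("pics/c2.png",a)
```

```text
(no output)
```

View pics/c1.png

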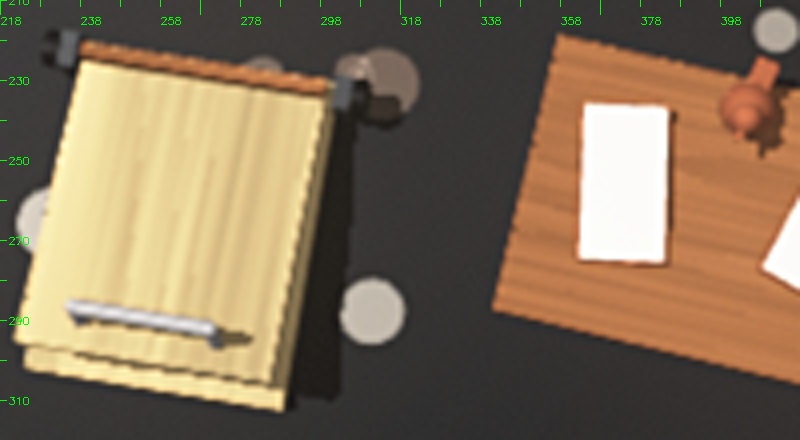

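View pics/c2.png

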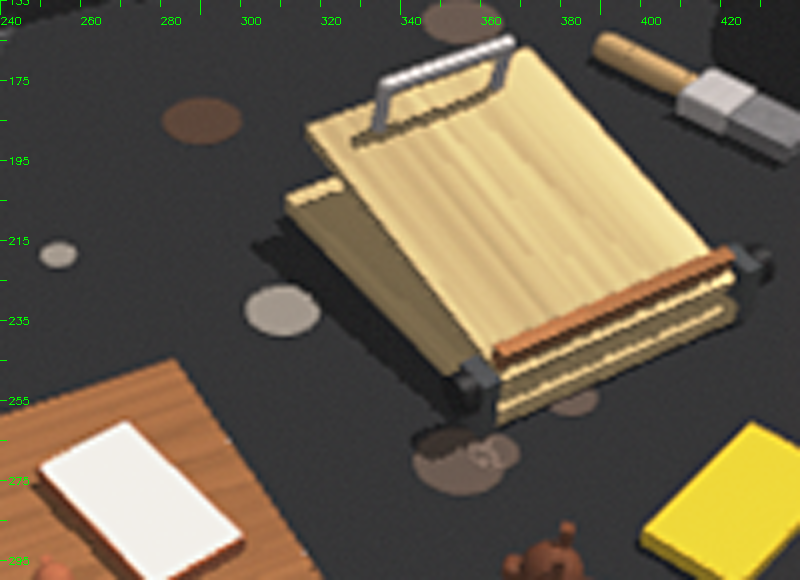

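Readings from the crops, for the rest in the top view:
- Free-edge corners: (221.5,295.7) and (286.5,306.2)
- Ledge inner line: (238,225) to (300,234)
- Bar: (235.5,285.7) to (272,291.7)

In the scene view the board is already tilted slightly, with free corners at (316.8,187) and (371.8,166.8). The tile's corners in the top view are (364.3,235.8), (385,236.5), (384,276.3) and (362.8,275).

```bash
cat > h.py <<'E'
import numpy as np,cv2
from scipy.optimize import least_squares
C={n:dict(np.load(n+".npz")) for n in("scene","top")}
def proj(n,X):
    c=C[n];p=(np.atleast_2d(X)@c["R"].T+c["t"])@c["mtx"].T;return p[:,:2]/p[:,2:]
def ry(a):
    c,s=np.cos(a),np.sin(a);return np.array([[c,0,-s],[0,1,0],[s,0,c]])
def rest(p,th,P,yaw):   # hinge-frame pts -> world
    q=np.atleast_2d(P)@ry(th).T+[-.105,0,.030]
    return base(p,q,yaw)
def base(p,q,yaw):
    c,s=np.cos(yaw),np.sin(yaw);return np.atleast_2d(q)@np.array([[c,-s,0],[s,c,0],[0,0,1]]).T+[p[0],p[1],0]
E
python3 - <<'E'
from h import *
T=[((.216,-.085,.01),(221.5,295.7)),((.216,.085,.01),(286.5,306.2)),((.01,-.085,.01),(238,225)),((.01,.085,.01),(300,234))]
S=[((.216,.085,.01),(316.75,187)),((.216,-.085,.01),(371.75,166.75))]
def f(v):
    p,yaw,th,hb=v[:2],v[2],v[3],v[4]
    e=[proj("top",rest(p,th,P,yaw))[0]-u for P,u in T]+[proj("scene",rest(p,th,P,yaw))[0]-u for P,u in S]
    for s,a,b in((-1,(235.5,285.7),(368.25,165.5)),(1,(272,291.7),(336.25,176))):
        X=rest(p,th,(.19,s*hb,.045),yaw);e+=[proj("top",X)[0]-a,proj("scene",X)[0]-b]
    for y,u in((.09,(365,261)),(-.09,(423.75,234.5))):
        e.append(proj("scene",base(p,(-.115,y,0),yaw))[0]-u)
    return np.ravel(e)
g=least_squares(f,[.6,.15,np.pi,.2,.045],loss="soft_l1")
print("rest",g.x.round(4),"deg",np.degrees(g.x[2:4]).round(1));print(g.fun.reshape(-1,2).round(1).tolist())
for P in((.19,0,.045),(.01,0,.01)):
  for th in(g.x[3],.61):print(P,round(th,3),rest(g.x[:2],th,P,g.x[2]).round(4))
def f2(v):
    c,s=np.cos(v[2]),np.sin(v[2]);k=lambda a,b:(v[0]+a*c-b*s,v[1]+a*s+b*c,.024)
    A,B,D,E=k(.055,.03),k(.055,-.03),k(-.055,-.03),k(-.055,.03)
    return np.r_[(proj("top",[A,B,D,E])-[(364.25,235.75),(385,236.5),(384,276.25),(362.75,275)]).ravel(),(proj("scene",[D,E,A])-[(249.5,271.75),(271.25,260.25),(301,290.25)]).ravel()]
h=least_squares(f2,[.6,-.1,0]);print("tile",h.x.round(4),h.fun.round(1))
np.savez("fit.npz",rest=g.x,tile=h.x)
E
```

```text
rest [0.5257 0.1793 2.9731 0.1697 0.0476] deg [170.3   9.7]
[[-0.6, 0.4], [-1.8, -0.1], [-0.4, -1.0], [-1.6, -0.8], [-1.8, -1.2], [-1.3, -0.7], [-0.7, -0.2], [-1.2, 0.8], [-0.7, -0.6], [-1.0, 1.6], [-0.8, 2.2], [0.2, 1.3]]
(0.19, 0, 0.045) 0.17 [[0.4521 0.1918 0.1064]]
(0.19, 0, 0.045) 0.61 [[0.5011 0.1835 0.1757]]
(0.01, 0, 0.01) 0.17 [[0.6212 0.163  0.0415]]
(0.01, 0, 0.01) 0.61 [[0.6268 0.1621 0.0439]]
tile [ 0.5471 -0.1278 -0.0741] [-0.2 -1.4  0.7 -0.9 -0.  -1.3 -0.7 -1.3 -1.7 -1.2 -0.2 -1.4 -0.6 -1.5]
```

```bash
cat >> h.py <<'E'
def state():
    from rig import r
    o=r.get_obs();q=o["eef_rot"];from scipy.spatial.transform import Rotation as Ro
    R=Ro.from_quat(q).as_matrix();a=np.arctan2(R[1,0],R[0,0])
    print("t",round(o["time_s"],2),"p",np.round(o["ee_pos"],4),"ang",np.degrees(a).round(2),"F",np.round(o["force"],1),"gap",round(o["finger_gap"],4))
    return np.array(o["ee_pos"]),a
def plan(p,a,q,b,n):
    "rows from pose p,angle a to q,angle b in n rows (straight line), tool axes at row start"
    d=(np.array(q)-p)/n;s=-(b-a)/n
    for i in range(n):
        t=a-s*i;print([round(float(x),4) for x in(d@[np.cos(t),np.sin(t),0],d@[np.sin(t),-np.cos(t),0],-d[2],s)])
E
python3 - <<'E'
from h import *
p,a=state();plan(p,a,[.452,.192,.19],np.radians(-9.7),12)
E
```

```text
t 0.1 p [0.1844 0.6491 0.2306] ang 74.14 F [ 0.6  0.6 -0.2] gap 0.085
[-0.0306, 0.0319, 0.0034, 0.1219]
[-0.0264, 0.0353, 0.0034, 0.1219]
[-0.022, 0.0383, 0.0034, 0.1219]
[-0.0171, 0.0407, 0.0034, 0.1219]
[-0.0121, 0.0425, 0.0034, 0.1219]
[-0.0068, 0.0436, 0.0034, 0.1219]
[-0.0014, 0.0441, 0.0034, 0.1219]
[0.0039, 0.044, 0.0034, 0.1219]
[0.0092, 0.0432, 0.0034, 0.1219]
[0.0144, 0.0417, 0.0034, 0.1219]
[0.0194, 0.0397, 0.0034, 0.1219]
[0.0241, 0.037, 0.0034, 0.1219]
```

Emit:
apply_moves(deltas=[[[-0.031, 0.032, 0.003, 0.122, 0.06], [-0.026, 0.035, 0.003, 0.122, 0.06], [-0.022, 0.038, 0.003, 0.122, 0.06], [-0.017, 0.041, 0.003, 0.122, 0.06], [-0.012, 0.042, 0.003, 0.122, 0.06]]])

```text
time_s: 0.6
ee_pos: [0.296, 0.4576, 0.2158]
eef_rot: [0.943, 0.333, -0.0, 0.0]
force: [0.4, 0.8, 0.7]
finger_gap: 0.0599
```

Emit:
apply_moves(deltas=[[[-0.007, 0.044, 0.003, 0.122, 0.06], [-0.001, 0.044, 0.003, 0.122, 0.06], [0.004, 0.044, 0.003, 0.122, 0.06], [0.009, 0.043, 0.003, 0.122, 0.06], [0.014, 0.042, 0.003, 0.122, 0.06]]])

```text
time_s: 1.1
ee_pos: [0.4072, 0.2667, 0.2011]
eef_rot: [0.999, 0.035, 0.0, -0.0]
force: [-0.0, 0.1, -0.1]
finger_gap: 0.0601
```

Emit:
apply_moves(deltas=[[[0.019, 0.04, 0.003, 0.122, 0.06], [0.024, 0.037, 0.003, 0.122, 0.06], [0, 0, 0, 0, 0.06]]])

```text
time_s: 1.4
ee_pos: [0.4524, 0.188, 0.1946]
eef_rot: [0.996, -0.089, -0.0, 0.001]
force: [-0.2, -0.2, -0.0]
finger_gap: 0.0602
```

Run:
```python
from h import *
from rig import r
p,a=state();c=r.capture("wrist");cv2.imwrite("pics/w1.png",c["frame"][:,:,::-1]);print(c["mtx"].round(1).tolist(),c["hand_eye"].round(4).tolist());np.savez("wrist.npz",mtx=c["mtx"],H=c["hand_eye"])
```

```text
t 1.4 p [0.4524 0.188  0.1946] ang -10.25 F [-0.2 -0.2 -0. ] gap 0.0602
[[423.4, 0.0, 319.1], [0.0, 423.4, 238.3], [0.0, 0.0, 1.0]] [[1.0, -0.0011, -0.0002, 0.0004], [0.0011, 0.9557, 0.2942, -0.0746], [-0.0001, -0.2942, 0.9557, -0.1433], [0.0, 0.0, 0.0, 1.0]]
```

View pics/w1.png

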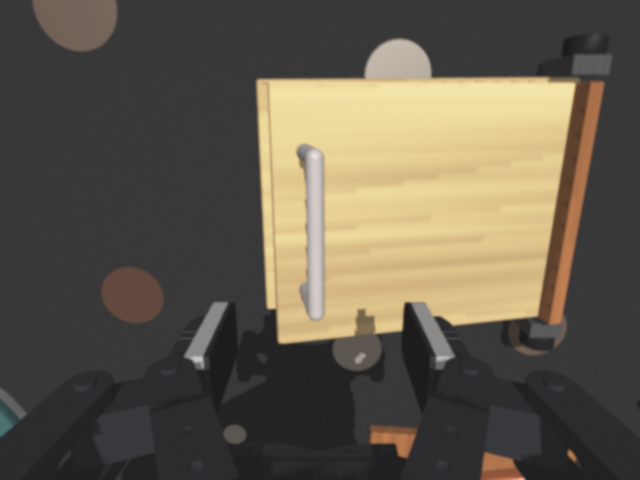

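The wrist view shows the bar from (315,155) to (316,315), parallel to the jaws. The board's free corners are at (271,80) and (278,342), and the ledge's inner line runs from (577,82) to (542,320).

```bash
cat >> h.py <<'E'
W=dict(np.load("wrist.npz")) if __import__("os").path.exists("wrist.npz") else None
def wproj(p,a,X):
    c,s=np.cos(a),np.sin(a);Rt=np.array([[c,s,0],[s,-c,0],[0,0,-1]])
    t=(np.atleast_2d(X)-p)@Rt; H=W["H"]; q=(t-H[:3,3])@H[:3,:3]@W["mtx"].T
    return q[:,:2]/q[:,2:]
E
python3 - <<'E'
from h import *
p0,a0=np.array([.4524,.188,.1946]),np.radians(-10.25)
O=[((.216,-.085,.01),(271,80)),((.216,.085,.01),(278,342)),((.01,-.085,.01),(577,82)),((.01,.085,.01),(542,320))]
def f(v):
    e=[wproj(p0,a0,rest(v[:2],v[3],P,v[2]))[0]-u for P,u in O]
    e+=[wproj(p0,a0,rest(v[:2],v[3],(.19,s*v[4],.045),v[2]))[0]-u for s,u in((-1,(315,155)),(1,(316,315)))]
    return np.ravel(e)
g0=np.load("fit.npz")["rest"]
print(f(g0).reshape(-1,2).round(1).tolist())
g=least_squares(f,g0,loss="soft_l1");print(g.x.round(4),np.degrees(g.x[2:4]));print(f(g.x).reshape(-1,2).round(1).tolist())
for th in(g.x[3],.61):print(rest(g.x[:2],th,(.19,0,.045),g.x[2]).round(4),rest(g.x[:2],th,(.01,0,.01),g.x[2]).round(4))
E
```

```text
[[-10.2, 3.3], [-4.6, -0.0], [-0.7, 0.5], [-2.3, -4.4], [0.6, -1.6], [1.8, -1.9]]
[0.527  0.1779 2.9786 0.1543 0.0483] [170.65972057   8.84205327]
[[-8.7, 6.8], [-2.1, -0.2], [0.4, 1.6], [-0.2, -3.7], [0.8, -0.5], [2.9, -0.6]]
[[0.4522 0.1902 0.1037]] [[0.6224 0.1622 0.0414]]
[[0.5024 0.1819 0.1757]] [[0.6282 0.1612 0.0439]]
```

Emit:
apply_moves(deltas=[[[0, -0.003, 0.04, -0.013, 0.06], [0, 0, 0.04, 0, 0.05], [0, 0, 0.024, 0, 0.04], [0, 0, 0, 0, 0.02], [0, 0, 0, 0, 0]]])

```text
time_s: 1.95
ee_pos: [0.4513, 0.1955, 0.0922]
eef_rot: [0.997, -0.078, -0.0, -0.0]
force: [-0.6, 0.9, 0.6]
finger_gap: 0.0121
```

Emit:
apply_moves(deltas=[[[0, 0, 0, 0, 0], [0, 0, 0, 0, 0], [0, 0, 0, 0, 0]]])

```text
time_s: 2.25
ee_pos: [0.4519, 0.1953, 0.0927]
eef_rot: [0.997, -0.078, 0.001, -0.001]
force: [-0.3, 5.5, 1.9]
finger_gap: 0.0081
```

The bar is gripped. Next I'll lift it along the hinge arc (radius 195 mm, from about 9.3° to 35°), starting with the first half.

Emit:
apply_moves(deltas=[[[0.0035, 0, -0.008, 0, 0], [0.0039, 0, -0.0078, 0, 0], [0.0042, 0, -0.0077, 0, 0], [0.0046, 0, -0.0075, 0, 0], [0.0049, 0, -0.0072, 0, 0]]])

```text
time_s: 2.75
ee_pos: [0.4724, 0.1915, 0.129]
eef_rot: [0.997, -0.078, -0.0, -0.0]
force: [11.4, 5.8, -20.9]
finger_gap: 0.0079
```

Emit:
apply_moves(deltas=[[[0.0052, 0, -0.007, 0, 0], [0.0055, 0, -0.0068, 0, 0], [0.0058, 0, -0.0065, 0, 0], [0.0061, 0, -0.0062, 0, 0], [0, 0, 0, 0, 0]]])

```text
time_s: 3.25
ee_pos: [0.4954, 0.1876, 0.156]
eef_rot: [0.997, -0.079, 0.0, 0.0]
force: [10.0, -0.0, -11.2]
finger_gap: 0.0078
```

```bash
cat > look.py <<'E'
import sys
from h import *
from rig import r
p,a=state();n,out,x,y,w,h,s=sys.argv[1],sys.argv[2],*map(int,sys.argv[3:8])
im=r.capture(n)["frame"][y:y+h,x:x+w,::-1];im=cv2.resize(im,None,fx=s,fy=s,interpolation=cv2.INTER_CUBIC)
cv2.imwrite("pics/"+out,im)
E
python3 look.py scene s2.png 290 120 150 150 4
```

```text
t 3.25 p [0.4954 0.1876 0.156 ] ang -9.02 F [ 10.   -0.  -11.2] gap 0.0078
```

View pics/s2.png

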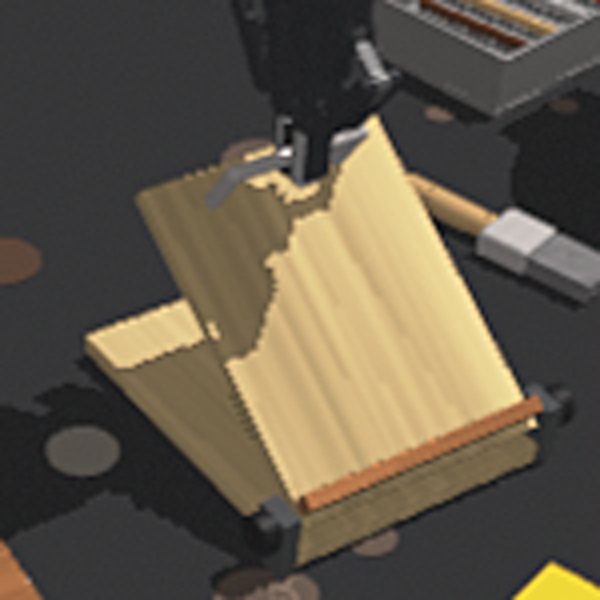

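The board is raised under the grip, with its free corners at about (323.8,168.3) and (383.8,148.8). I'll solve for the angle from those and from the arc.

```bash
cat >> h.py <<'E'
REST=[.5262,.1788];YAW=np.radians(170.45)
def theta(L,Rr):
    P=[(.216,.085,.01),(.216,-.085,.01)]
    f=lambda v:(proj("scene",rest(REST,v[0],P,YAW))-[L,Rr]-[-1.2,-.8]).ravel()
    g=least_squares(f,[.4]);return np.degrees(g.x[0]),g.fun.round(1)
E
python3 - <<'E'
from h import *
print(theta((316.75,187),(371.75,166.75)),theta((323.75,168.25),(383.75,148.75)))
# arc from TCP displacement between the two stills (offset tcp->bar fixed)
d0=np.array([.4519,.0927]);d1=np.array([.4954,.1560]);r=.19526
d=np.array([(d1-d0)[0]/np.cos(np.radians(9.3)),(d1-d0)[1]])
print("chord",np.hypot(*d),"dtheta",np.degrees(2*np.arcsin(np.hypot(*d)/2/r)),"phi mid",np.degrees(np.arctan2(d[0],d[1])))
E
```

```text
(np.float64(9.82592078884713), array([-0.6, -0.3, -0.2,  0.1])) (np.float64(31.242808210148247), array([ 0.1, -0.5, -1.7, -1. ]))
chord 0.07713548341513128 dtheta 22.783937359007236 phi mid 34.85169035514799
```

Emit:
apply_moves(deltas=[[[0.0032, 0, -0.0032, 0, 0], [0.0034, 0, -0.003, 0, 0], [0, 0, 0, 0, 0], [0, 0, 0, 0, 0]]])

```text
time_s: 3.7
ee_pos: [0.5013, 0.1866, 0.1615]
eef_rot: [0.997, -0.079, -0.0, 0.0]
force: [8.6, 0.7, -16.3]
finger_gap: 0.0077
```

```bash
python3 look.py scene s3.png 290 120 150 150 4
```

```text
t 3.7 p [0.5013 0.1866 0.1615] ang -9.01 F [  8.6   0.7 -16.3] gap 0.0077
```

Emit:
apply_moves(deltas=[[[0, 0, 0, 0, 0.015], [0, 0, 0, 0, 0.03], [0, 0, 0, 0, 0.03], [0, 0, -0.03, 0, 0.03], [0, 0, -0.05, 0, 0.04]]])

```text
time_s: 4.25
ee_pos: [0.5, 0.1865, 0.2407]
eef_rot: [0.997, -0.078, -0.002, 0.001]
force: [0.7, 0.7, 0.1]
finger_gap: 0.0398
```

Run:
```python
from h import *
p,a=state();plan(p,a,[.565,-.130,.15],np.radians(85.75),12)
```

```text
t 4.25 p [0.5    0.1865 0.2407] ang -8.99 F [0.7 0.7 0.1] gap 0.0398
[0.0095, 0.0252, 0.0076, -0.1378]
[0.0059, 0.0263, 0.0076, -0.1378]
[0.0023, 0.0268, 0.0076, -0.1378]
[-0.0015, 0.0269, 0.0076, -0.1378]
[-0.0051, 0.0264, 0.0076, -0.1378]
[-0.0087, 0.0255, 0.0076, -0.1378]
[-0.0121, 0.024, 0.0076, -0.1378]
[-0.0153, 0.0221, 0.0076, -0.1378]
[-0.0182, 0.0198, 0.0076, -0.1378]
[-0.0208, 0.0171, 0.0076, -0.1378]
[-0.0229, 0.0141, 0.0076, -0.1378]
[-0.0246, 0.0108, 0.0076, -0.1378]
```

Emit:
apply_moves(deltas=[[[0.0095, 0.025, 0, -0.138, 0.072], [0.006, 0.026, 0, -0.138, 0.072], [0.0023, 0.027, 0, -0.138, 0.072], [-0.0015, 0.027, 0.008, -0.138, 0.072], [-0.005, 0.026, 0.01, -0.138, 0.072]]])

```text
time_s: 4.75
ee_pos: [0.5287, 0.0546, 0.2251]
eef_rot: [0.964, 0.266, 0.001, 0.0]
force: [1.4, 0.2, -0.7]
finger_gap: 0.0719
```

Emit:
apply_moves(deltas=[[[-0.0087, 0.0255, 0.01, -0.138, 0.072], [-0.012, 0.024, 0.012, -0.138, 0.072], [-0.015, 0.022, 0.012, -0.138, 0.072], [-0.018, 0.02, 0.012, -0.138, 0.072], [-0.021, 0.017, 0.012, -0.138, 0.072]]])

```text
time_s: 5.25
ee_pos: [0.5561, -0.077, 0.1663]
eef_rot: [0.817, 0.576, 0.0, 0.0]
force: [0.6, 0.1, 0.3]
finger_gap: 0.0721
```

Emit:
apply_moves(deltas=[[[-0.023, 0.014, 0.01, -0.138, 0.072], [-0.0245, 0.011, 0.006, -0.138, 0.072], [0, 0, 0, 0, 0.072]]])

```text
time_s: 5.55
ee_pos: [0.5668, -0.1308, 0.1495]
eef_rot: [0.731, 0.683, -0.001, -0.0]
force: [-0.3, 0.0, -0.1]
finger_gap: 0.0723
```

Run:
```python
from h import *
from rig import r
p,a=state()
S=r.capture("scene")["frame"][120:270,290:440,::-1];T=r.capture("top")["frame"][205:320,210:320,::-1];w=r.capture("wrist")["frame"][:,:,::-1]
S=cv2.resize(S,None,fx=4,fy=4,interpolation=cv2.INTER_CUBIC)
cv2.imwrite("pics/m1.png",S)
k=np.zeros((480,800,3),np.uint8);k[:,:640]=w;cv2.imwrite("pics/w2.png",w)
cv2.imwrite("pics/t2.png",cv2.resize(T,None,fx=5,fy=5,interpolation=cv2.INTER_CUBIC))
```

```text
t 5.55 p [ 0.5668 -0.1308  0.1495] ang 86.09 F [-0.3  0.  -0.1] gap 0.0723
```

View pics/m1.png

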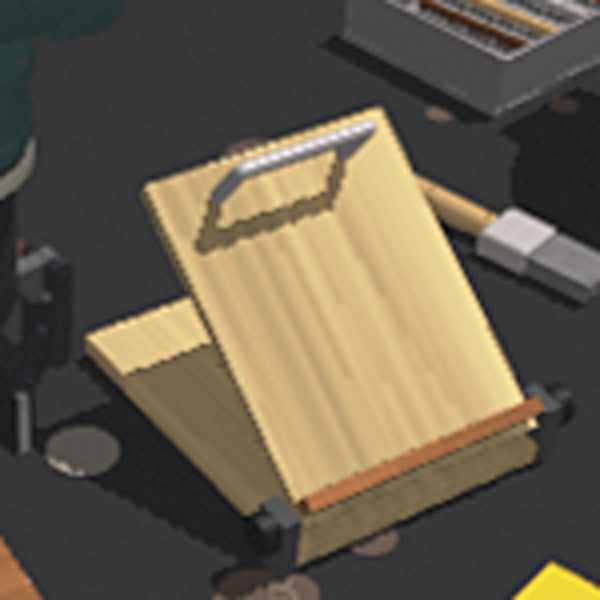

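View pics/w2.png

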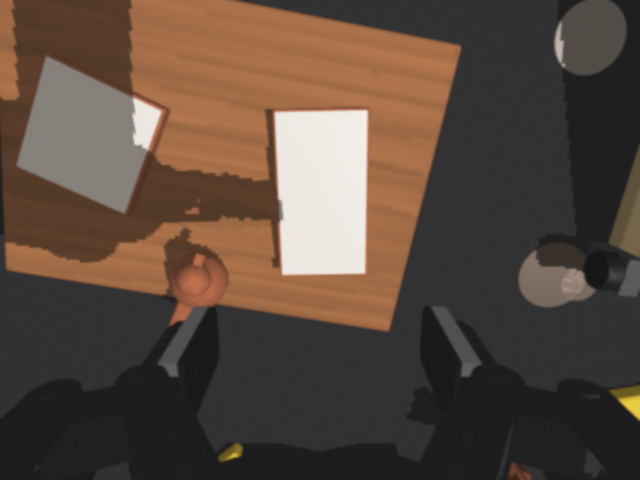

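The raised board's free corners are at (326.3,166.8) and (385.5,146.3). In the wrist view the tile corners are (274,112), (368,110), (366,273) and (281,275), and the bird is at about (200,280).

Run:
```python
from h import *
print("theta",theta((326.25,166.75),(385.5,146.25)))
f=lambda v:(proj("scene",rest(REST,v[0],[(.19,.045,.045),(.19,-.045,.045)],YAW))-[(350,162),(383,152)]).ravel()
g=least_squares(f,[.6]);print("bar th",np.degrees(g.x),g.fun.round(1))
p,a=np.array([.5668,-.1308,.1495]),np.radians(86.09)
def f2(v):
    c,s=np.cos(v[2]),np.sin(v[2]);k=lambda A,b:(v[0]+A*c-b*s,v[1]+A*s+b*c,.024)
    return (wproj(p,a,[k(-.055,-.03),k(-.055,.03),k(.055,.03),k(.055,-.03)])-[(274,112),(368,110),(366,273),(281,275)]).ravel()
h=least_squares(f2,np.load("fit.npz")["tile"]);print("tile",h.x.round(4),np.degrees(h.x[2]),h.fun.round(1))
for z in(.03,.05):
  b=least_squares(lambda v:(wproj(p,a,[v[0],v[1],z])[0]-(200,280)),[.6,-.2]);print("bird",z,b.x.round(3))
```

```text
theta (np.float64(34.50555819177484), array([-0.6, -1.2, -1.2, -0.7]))
bar th [36.19707123] [ 0.7  0.7 -0.6 -0.4]
tile [ 0.5478 -0.127  -0.0508] -2.9114099820143844 [-2.6 -2.3  2.3 -2.2  1.5  3.3 -1.3  2.8]
bird 0.03 [ 0.597 -0.212]
bird 0.05 [ 0.589 -0.206]
```

Emit:
apply_moves(deltas=[[[0.0024, 0.0028, 0.04, 0, 0.07], [0, 0, 0.045, 0, 0.07], [0, 0, 0.035, 0, 0.07], [0, 0, 0.0155, 0, 0.07], [0, 0, 0, 0, 0.07]]])

```text
time_s: 6.2
ee_pos: [0.5691, -0.1255, 0.0135]
eef_rot: [0.732, 0.681, -0.001, -0.001]
force: [-0.0, -0.5, 1.0]
finger_gap: 0.0703
```

Emit:
apply_moves(deltas=[[[0, 0, 0, 0, 0.064], [0, 0, 0, 0, 0.056], [0, 0, 0, 0, 0.05], [0, 0, 0, 0, 0.05], [0, 0, 0, 0, 0.05]]])

```text
time_s: 6.7
ee_pos: [0.5711, -0.1264, 0.018]
eef_rot: [0.732, 0.681, 0.001, 0.001]
force: [-4.9, 3.0, 9.7]
finger_gap: 0.0565
```

Emit:
apply_moves(deltas=[[[0, 0, 0, 0, 0.05], [0, 0, -0.003, 0, 0.05], [0, 0, -0.003, 0, 0.05], [0, 0, 0, 0, 0.05]]])

```text
time_s: 7.1
ee_pos: [0.5704, -0.1264, 0.0221]
eef_rot: [0.732, 0.681, 0.0, 0.001]
force: [-0.3, 0.2, -1.9]
finger_gap: 0.0562
```

```bash
python3 look.py scene s4.png 160 150 200 150 4
```

```text
t 7.1 p [ 0.5704 -0.1264  0.0221] ang 85.88 F [-0.3  0.2 -1.9] gap 0.0562
```

View pics/s4.png

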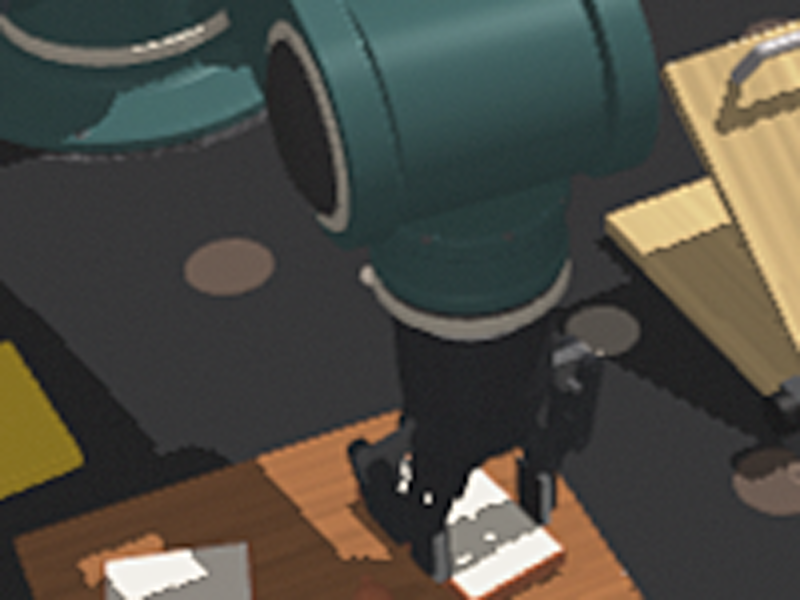

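The tile is held: the force is −1.9 N in z, about its weight, and it is level. I'll lift it clear of the bird and carry it to above the board.

Run:
```python
from h import *
p,a=state();plan(np.r_[p[:2],.16],a,[.6122,.1644,.16],np.radians(80.45),9)
```

```text
t 7.15 p [ 0.5702 -0.1264  0.0215] ang 85.88 F [ 0.3 -0.6 -1.3] gap 0.0563
[0.0326, 0.0023, -0.0, 0.0105]
[0.0326, 0.002, -0.0, 0.0105]
[0.0326, 0.0016, -0.0, 0.0105]
[0.0326, 0.0013, -0.0, 0.0105]
[0.0326, 0.001, -0.0, 0.0105]
[0.0326, 0.0006, -0.0, 0.0105]
[0.0326, 0.0003, -0.0, 0.0105]
[0.0326, -0.0001, -0.0, 0.0105]
[0.0326, -0.0004, -0.0, 0.0105]
```

Emit:
apply_moves(deltas=[[[0, 0, -0.02, 0, 0.05], [0, 0, -0.035, 0, 0.05], [0, 0, -0.04, 0, 0.05], [0, 0, -0.03, 0, 0.05], [0, 0, -0.012, 0, 0.05]]])

```text
time_s: 7.65
ee_pos: [0.5707, -0.1265, 0.1611]
eef_rot: [0.732, 0.681, 0.001, 0.002]
force: [0.7, -0.5, -0.7]
finger_gap: 0.0556
```

Emit:
apply_moves(deltas=[[[0.022, 0.002, 0, 0.01, 0.05], [0.033, 0.002, 0, 0.01, 0.05], [0.035, 0.0016, 0, 0.011, 0.05], [0.036, 0.0013, 0, 0.011, 0.05], [0.036, 0.001, 0, 0.011, 0.05]]])

```text
time_s: 8.15
ee_pos: [0.5926, 0.0356, 0.1565]
eef_rot: [0.75, 0.661, -0.001, -0.0]
force: [0.9, -0.4, -1.7]
finger_gap: 0.0558
```

Emit:
apply_moves(deltas=[[[0.036, 0.0006, 0, 0.011, 0.05], [0.036, 0.0003, 0, 0.011, 0.05], [0.033, 0, 0, 0.01, 0.05], [0.02, 0, 0, 0.01, 0.05], [0.006, 0, 0, 0, 0.05]]])

```text
time_s: 8.65
ee_pos: [0.6118, 0.1656, 0.1562]
eef_rot: [0.763, 0.646, -0.001, -0.0]
force: [-0.0, -0.2, -1.5]
finger_gap: 0.0559
```

Run:
```python
from h import *
from rig import r
p,a=state()
w=r.capture("wrist")["frame"][:,:,::-1];S=r.capture("scene")["frame"][110:270,280:480,::-1]
k=np.zeros((600,640,3),np.uint8);k[:320,:400]=cv2.resize(S,None,fx=2,fy=2,interpolation=cv2.INTER_CUBIC)
cv2.imwrite("pics/w3.png",np.vstack([w,]));cv2.imwrite("pics/s5.png",cv2.resize(S,None,fx=4,fy=4,interpolation=cv2.INTER_CUBIC))
u=np.array([np.cos(YAW),np.sin(YAW)]);d=p[:2]-(np.array(REST)-.105*u);print("X",d@u,"lat",d@[-u[1],u[0]],"Z",p[2])
```

```text
t 8.65 p [0.6118 0.1656 0.1562] ang 80.53 F [-0.  -0.2 -1.5] gap 0.0559
X 0.018372768911369734 lat -0.0012297868119467458 Z 0.15621900281672613
```

View pics/w3.png

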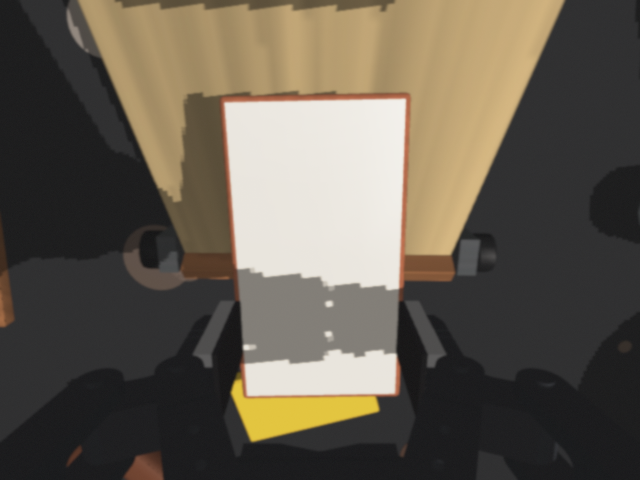

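The wrist view shows the tile held squarely, with corners (224,99), (409,96), (399,396) and (246,397). The ledge's ends are at columns 182 and 453 in rows 253–281.

Run:
```python
from h import *
p,a=np.array([.6118,.1656,.1562]),np.radians(80.53)
H,K=W["H"],W["mtx"]
def tp(t): q=(np.atleast_2d(t)-H[:3,3])@H[:3,:3]@K.T;return q[:,:2]/q[:,2:]
# tile top face in tool frame: centre (cx,cy,cz), spin s, tilt b (about tool x)
def f(v):
    cx,cy,cz,s,b=v;ex=np.array([np.cos(s),np.sin(s),0]);ey=np.array([-np.sin(s)*np.cos(b),np.cos(s)*np.cos(b),np.sin(b)]);c=np.array([cx,cy,cz])
    return (tp([c-.03*ex-.055*ey,c+.03*ex-.055*ey,c+.03*ex+.055*ey,c-.03*ex+.055*ey])-[(224,99),(409,96),(399,396),(246,397)]).ravel()
g=least_squares(f,[0,-.023,-.006,0,0]);print("tile in tool",g.x.round(4),"tilt",np.degrees(g.x[4]),g.fun.round(1))
P=[(.01,-.085,.024),(.01,.085,.024),(0,-.085,.024),(0,.085,.024)]
# image right = tool x ~ +world y = -rest y
pr=wproj(p,a,rest(REST,.61,[(.01,.085,.024),(.01,-.085,.024),(0,.085,.024),(0,-.085,.024)],YAW));print("ledge pred",pr.round(1).tolist())
u=[(182,253),(453,255),(182,277),(453,281)]
h=least_squares(lambda v:(wproj(p,a,rest(v[:2],.61,[(.01,.085,.024),(.01,-.085,.024),(0,.085,.024),(0,-.085,.024)],v[2]))-u).ravel(),[*REST,YAW]);print(h.x.round(4),np.degrees(h.x[2]),h.fun.round(1))
```

```text
tile in tool [ 0.0006 -0.0229 -0.0017 -0.0171 -0.0527] tilt -3.0195253966935085 [ 0.1  0.5  0.3 -0.   0.7 -1.  -1.2  0.4]
ledge pred [[179.4, 274.5], [453.8, 274.6], [183.4, 283.1], [449.9, 283.1]]
[0.5184 0.1821 2.9635] 169.79581232729365 [-3.   7.4  3.1  8.5  1.  -7.5 -1.1 -8.6]
```

Emit:
apply_moves(deltas=[[[-0.0013, -0.0014, 0.012, 0.028, 0.05], [0, 0, 0.012, 0, 0.05], [0, 0, 0.006, 0, 0.05], [0, 0, 0, 0, 0.05]]])

```text
time_s: 9.15
ee_pos: [0.61, 0.1621, 0.126]
eef_rot: [0.773, 0.635, -0.001, -0.0]
force: [-0.7, 0.1, -1.5]
finger_gap: 0.0559
```

Emit:
apply_moves(deltas=[[[0, 0, 0.002, 0, 0.05], [0, 0, 0.002, 0, 0.05], [0, 0, 0, 0, 0.05]]])

```text
time_s: 9.45
ee_pos: [0.6106, 0.1628, 0.1237]
eef_rot: [0.773, 0.635, 0.0, 0.0]
force: [-0.5, 0.8, -1.6]
finger_gap: 0.0561
```

Emit:
apply_moves(deltas=[[[0, 0, 0.002, 0, 0.05], [0, 0, 0, 0, 0.05]]])

```text
time_s: 9.65
ee_pos: [0.6105, 0.1628, 0.1216]
eef_rot: [0.772, 0.635, -0.0, -0.0]
force: [0.1, 0.3, -2.0]
finger_gap: 0.0559
```

Emit:
apply_moves(deltas=[[[0, 0, 0.002, 0, 0.05], [0, 0, 0, 0, 0.05]]])

```text
time_s: 9.85
ee_pos: [0.6105, 0.1628, 0.1194]
eef_rot: [0.772, 0.635, -0.0, -0.0]
force: [-0.4, -0.3, -1.3]
finger_gap: 0.0559
```

Emit:
apply_moves(deltas=[[[0, 0, 0.002, 0, 0.05], [0, 0, 0, 0, 0.05]]])

```text
time_s: 10.05
ee_pos: [0.6107, 0.1628, 0.1176]
eef_rot: [0.773, 0.635, 0.0, 0.0]
force: [0.7, 0.5, -1.5]
finger_gap: 0.0561
```

Emit:
apply_moves(deltas=[[[0, 0, 0.002, 0, 0.05], [0, 0, 0, 0, 0.05]]])

```text
time_s: 10.25
ee_pos: [0.6108, 0.1628, 0.1157]
eef_rot: [0.773, 0.635, 0.0, 0.0]
force: [3.6, -0.9, -0.5]
finger_gap: 0.0555
```

Contact was felt at about z = 0.116. Now I'll pivot the tile about its upper edge along the arc, watching the force.

Emit:
apply_moves(deltas=[[[0, 0, 0.0034, 0, 0.05], [0, 0, 0, 0, 0.05]]])

```text
time_s: 10.45
ee_pos: [0.611, 0.1627, 0.1122]
eef_rot: [0.773, 0.635, 0.0, 0.0]
force: [6.8, -1.1, 0.9]
finger_gap: 0.056
```

Emit:
apply_moves(deltas=[[[0, 0, 0.0034, 0, 0.05], [0, 0, 0, 0, 0.05]]])

```text
time_s: 10.65
ee_pos: [0.6112, 0.1627, 0.1089]
eef_rot: [0.773, 0.635, 0.001, 0.001]
force: [7.0, -1.2, 1.4]
finger_gap: 0.0558
```

Emit:
apply_moves(deltas=[[[0, 0.0015, 0.0034, 0, 0.05], [0, 0, 0, 0, 0.05]]])

```text
time_s: 10.85
ee_pos: [0.6121, 0.1625, 0.105]
eef_rot: [0.773, 0.635, -0.0, -0.0]
force: [4.4, 0.4, 1.8]
finger_gap: 0.0553
```

Emit:
apply_moves(deltas=[[[0, 0, 0.0034, 0, 0.05], [0, 0, 0, 0, 0.05]]])

```text
time_s: 11.05
ee_pos: [0.6119, 0.1625, 0.1015]
eef_rot: [0.773, 0.635, -0.0, -0.0]
force: [4.2, -0.2, -0.4]
finger_gap: 0.0544
```

```bash
cat > tt.py <<'E'
from h import *
from rig import r
H,K=W["H"],W["mtx"]
def tp(t): q=(np.atleast_2d(t)-H[:3,3])@H[:3,:3]@K.T;return q[:,:2]/q[:,2:]
def corners(im):
    hsv=cv2.cvtColor(im,cv2.COLOR_RGB2HSV);m=((hsv[:,:,1]<35)&(hsv[:,:,2]>105)).astype(np.uint8)
    m=cv2.morphologyEx(m,cv2.MORPH_OPEN,np.ones((5,5)))
    n,l,st,_=cv2.connectedComponentsWithStats(m);i=l[180:260,300:340];i=np.bincount(i[i>0]).argmax();m=(l==i).astype(np.uint8)
    ys,xs=np.nonzero(m);out=[]
    ey=ys.min()
    rows=np.arange(ey+6,ey+120,3);L=np.array([xs[ys==y].min() for y in rows]);R=np.array([xs[ys==y].max() for y in rows])
    c0=int(np.median(L))+15;c1=int(np.median(R))-15;cols=np.arange(c0,c1,4);T=np.array([ys[xs==x].min() for x in cols]);B=np.array([ys[xs==x].max() for x in cols])
    l=np.polyfit(rows,L,1);rr=np.polyfit(rows,R,1);t=np.polyfit(cols,T,1);b=np.polyfit(cols[10:-10],B[10:-10],1)
    X=lambda v,h:(lambda x:(x,h[0]*x+h[1]))((v[0]*h[1]+v[1])/(1-v[0]*h[0]))
    return np.array([X(l,t),X(rr,t),X(rr,b),X(l,b)])
def f(v,u):
    cx,cy,cz,s,b=v;ex=np.array([np.cos(s),np.sin(s),0]);ey=np.array([-np.sin(s)*np.cos(b),np.cos(s)*np.cos(b),np.sin(b)]);c=np.array([cx,cy,cz])
    return (tp([c-.03*ex-.055*ey,c+.03*ex-.055*ey,c+.03*ex+.055*ey,c-.03*ex+.055*ey])-u).ravel()
def tilt():
    im=np.ascontiguousarray(r.capture("wrist")["frame"]);u=corners(im)+[[0,-1],[0,-1],[0,1],[0,1]]
    g=least_squares(f,[0,-.023,-.003,0,.1],args=(u,));print("corners",u.round(0).tolist(),"tile c",g.x[:3].round(4),"spin,tilt deg",np.degrees(g.x[3:]).round(1),"res",g.fun.round(1));return im
if __name__=="__main__":
    im=cv2.imread("pics/w3.png")[:,:,::-1];u=corners(np.ascontiguousarray(im));print(u.round(0).tolist())
    state();im=tilt();cv2.imwrite("pics/w_%d.png"%int(__import__("time").time()),im[:,:,::-1])
E
python3 tt.py
```

```text
[[225.0, 103.0], [405.0, 99.0], [393.0, 392.0], [248.0, 395.0]]
t 11.05 p [0.6119 0.1625 0.1015] ang 78.84 F [ 4.2 -0.2 -0.4] gap 0.0544
corners [[214.0, 108.0], [415.0, 104.0], [390.0, 379.0], [251.0, 382.0]] tile c [-0.0001 -0.0208 -0.0014] spin,tilt deg [-1.   9.5] res [ 0.3  0.4 -0.3  0.3  2.4 -0.4 -2.4 -0.6]
```

The tile is pivoting as planned: tilt 9.5°, forces about 4 N. I'll continue along the arc.

Emit:
apply_moves(deltas=[[[0, -0.0003, 0.0034, 0, 0.05], [0, -0.0004, 0.0034, 0, 0.05], [0, 0, 0, 0, 0.05]]])

```text
time_s: 11.4
ee_pos: [0.6109, 0.1626, 0.0945]
eef_rot: [0.772, 0.635, -0.001, -0.0]
force: [2.1, -0.2, -1.0]
finger_gap: 0.0525
```

Emit:
apply_moves(deltas=[[[0, -0.0006, 0.0033, 0, 0.05], [0, -0.0007, 0.0033, 0, 0.05], [0, 0, 0, 0, 0.05]]])

```text
time_s: 11.7
ee_pos: [0.6096, 0.1628, 0.0879]
eef_rot: [0.773, 0.635, -0.0, -0.0]
force: [-0.5, 5.3, -0.3]
finger_gap: 0.0507
```

```bash
python3 tt.py
```

```text
[[225.0, 103.0], [405.0, 99.0], [393.0, 392.0], [248.0, 395.0]]
t 11.7 p [0.6096 0.1628 0.0879] ang 78.84 F [-0.5  5.3 -0.3] gap 0.0507
corners [[203.0, 126.0], [417.0, 126.0], [378.0, 373.0], [253.0, 363.0]] tile c [-0.0019 -0.0179 -0.001 ] spin,tilt deg [-0.1 19.7] res [ 2.1  1.1 -0.1  0.1  4.5 -6.  -7.5  4.1]
```

Run:
```python
import glob,cv2,numpy as np
from rig import r
f=sorted(glob.glob("pics/w_*.png"))[-1];w=cv2.imread(f)
S=r.capture("scene")["frame"][120:270,300:450,::-1];S=cv2.resize(S,(480,480),interpolation=cv2.INTER_CUBIC)
k=np.hstack([S,cv2.resize(w[60:480,140:500],(411,480))])[:,:800] if 0 else np.hstack([S,cv2.resize(w[60:480,170:450],(320,480))])
cv2.imwrite("pics/k1.png",k)
```

```text
(no output)
```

View pics/k1.png

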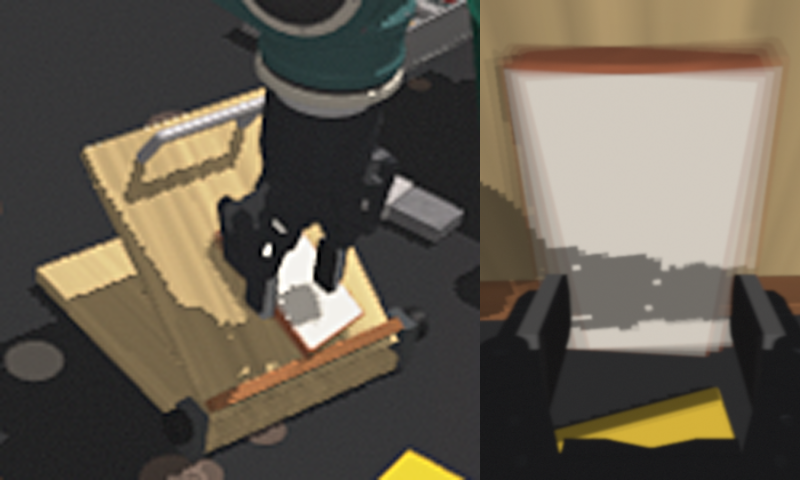

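The tile is still between the pads and tilting, at about 20°, but it is creeping slightly. I'll continue without delay.

Emit:
apply_moves(deltas=[[[0, -0.0011, 0.0033, 0, 0.05], [0, -0.0012, 0.0033, 0, 0.05], [0, -0.0013, 0.0032, 0, 0.05], [0, -0.0013, 0.0032, 0, 0.05]]])

```text
time_s: 12.2
ee_pos: [0.6051, 0.1639, 0.0753]
eef_rot: [0.773, 0.635, -0.0, -0.0]
force: [-0.3, -0.5, -0.0]
finger_gap: 0.0498
```

```bash
python3 tt.py
```

```text
[[225.0, 103.0], [405.0, 99.0], [393.0, 392.0], [248.0, 395.0]]
t 12.2 p [0.6051 0.1639 0.0753] ang 78.84 F [-0.3 -0.5 -0. ] gap 0.0498
corners [[338.0, 164.0], [516.0, 141.0], [476.0, 293.0], [157.0, 414.0]] tile c [ 0.0184 -0.0161 -0.0066] spin,tilt deg [ 6.5 26.1] res [-42.6 -31.1   6.1  18.4 -60.6  79.  121.8 -56.1]
```

The grip has slipped off: the gap has reached the commanded value and the force is zero. I'll raise clear, take a wrist shot, then move aside for fixed-camera shots and view them all as one composite.

Emit:
apply_moves(deltas=[[[0, 0, -0.01, 0, 0.05], [0, 0, -0.03, 0, 0.05], [0, 0, -0.04, 0, 0.05], [0, 0, -0.045, 0, 0.05], [0, 0, 0, 0, 0.05]]])

```text
time_s: 12.75
ee_pos: [0.6071, 0.1643, 0.2088]
eef_rot: [0.772, 0.635, 0.004, 0.002]
force: [0.9, -0.4, 0.5]
finger_gap: 0.0502
```

Run:
```python
from h import *
from rig import r
p,a=state();np.savez("pw.npz",p=p,a=a);cv2.imwrite("pics/w5.png",r.capture("wrist")["frame"][:,:,::-1])
```

```text
t 12.75 p [0.6071 0.1643 0.2088] ang 78.84 F [ 0.9 -0.4  0.5] gap 0.0502
```

Emit:
apply_moves(deltas=[[[-0.04, 0, 0, 0, 0.06], [-0.05, 0, 0, 0, 0.06], [-0.05, 0, 0, 0, 0.07], [-0.05, 0, 0, 0, 0.07], [-0.03, 0, 0, 0, 0.07]]])

```text
time_s: 13.3
ee_pos: [0.5615, -0.0547, 0.2004]
eef_rot: [0.773, 0.634, -0.0, -0.0]
force: [0.6, 0.6, -0.2]
finger_gap: 0.0702
```

Run:
```python
from h import *
from rig import r
state()
w=cv2.imread("pics/w5.png");S=r.capture("scene")["frame"][:,:,::-1];T=r.capture("top")["frame"][:,:,::-1]
cv2.imwrite("pics/Sfull.png",S);cv2.imwrite("pics/Tfull.png",T)
k=np.zeros((600,800,3),np.uint8)
k[:300,:400]=cv2.resize(w,(400,300),interpolation=cv2.INTER_AREA)
k[:300,400:]=cv2.resize(T[205:295,210:330],(400,300),interpolation=cv2.INTER_CUBIC)
k[300:,:]=cv2.resize(S[140:260,290:450][8:,],(800,560),interpolation=cv2.INTER_CUBIC)[130:430] if 0 else cv2.resize(S[130:250,270:590][:, :],(800,300),interpolation=cv2.INTER_CUBIC)
k[300:,:400]=cv2.resize(S[140:260,290:450],(400,300),interpolation=cv2.INTER_CUBIC)
k[300:,400:]=cv2.resize(S[240:360,130:290],(400,300),interpolation=cv2.INTER_CUBIC)
cv2.imwrite("pics/k2.png",k)
```

```text
t 13.3 p [ 0.5615 -0.0547  0.2004] ang 78.76 F [ 0.6  0.6 -0.2] gap 0.0702
```

View pics/k2.png

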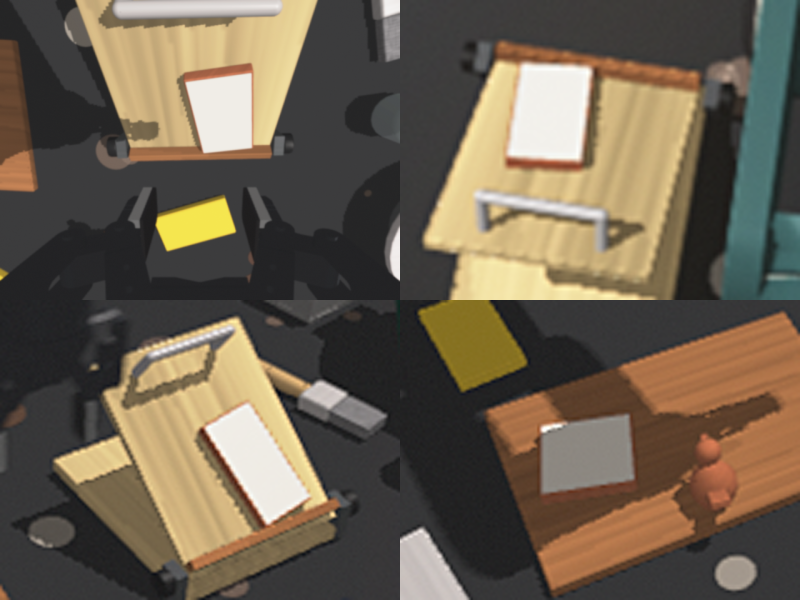

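The composite shows:
- **Tile:** it lies on the board glazed face up, with one corner against the ledge. It is skewed by about 8° and offset toward the robot's left.
- **Everything else:** the board is still up, and the square tile and bird are undisturbed.

I'll measure the skew and offset, then square the tile up with the open jaws.

```bash
cat > bt.py <<'E'
from h import *
def fitboard(wobs,p,a,tobs,sobs,ledge):
    # v: rest x,y,yaw,theta, tile s,y,psi ; corner order: (near,-y'),(near,+y')...
    def corners(v):
        c,s=np.cos(v[6]),np.sin(v[6]);k=lambda A,b:(v[4]+A*c-b*s,v[5]+A*s+b*c,.022)
        return rest(v[:2],v[3],[k(.055,.03),k(.055,-.03),k(-.055,-.03),k(-.055,.03)],v[2])
    pri=np.array([.525,.179,np.radians(170.3),.61])
    def f(v):
        e=[(v[:4]-pri)/[.002,.002,.01,.02]]
        if wobs is not None:
            e+=[(wproj(p,a,corners(v))-wobs).ravel()/3]
        if ledge is not None: e+=[(wproj(p,a,rest(v[:2],v[3],[(.01,.085,.010),(.01,-.085,.010)],v[2]))-ledge).ravel()/3]
        if tobs is not None: e+=[(proj("top",corners(v))-tobs).ravel()/1.2]
        if sobs is not None: e+=[(proj("scene",corners(v))-sobs).ravel()/1.2]
        return np.concatenate(e)
    g=least_squares(f,[*pri,.07,-.02,0],loss="soft_l1")
    v=g.x;print("rest",v[:2].round(4),"yaw,th",np.degrees(v[2:4]).round(2),"tile s,y",v[4:6].round(4),"psi",np.degrees(v[6]).round(2));print(g.fun.round(1));return v
E
python3 - <<'E'
from bt import *
d=np.load("pw.npz")
w=np.array([(186,78),(253,73),(252,150),(205,153)])/.625;l=np.array([(130,150),(270,149)])/.625
# top: near edge = lower in image; +y' = image right
t=np.array([(583,165),(507,160),(522,62),(595,65)],float);t=(t-[400,0])/3.333+[210,205]
s=np.array([(202,432),(250,405),(310,495),(264,525)],float);s=(s-[0,300])/2.5+[290,140]
v=fitboard(w,d["p"],d["a"],t,s,l);np.save("v.npy",v)
E
```

```text
rest [0.5248 0.179 ] yaw,th [170.2   33.92] tile s,y [ 0.0683 -0.024 ] psi 6.86
[-0.1 -0.  -0.2 -0.9 -1.4  0.5  0.2 -1.5 -0.2  0.3 -2.3  1.3  0.1 -0.3
 -0.1 -1.6 -1.  -0.8 -1.5 -0.8 -0.5 -1.1 -0.4 -0.6 -0.6 -2.4 -0.8 -2.
  0.4  0.6  0.4  0.1]
```

Run:
```python
from h import *
p,a=state();v=np.load("v.npy")
m=cv2.imread("pics/m1.png");S=cv2.resize(cv2.imread("pics/Sfull.png")[120:270,290:440],None,fx=4,fy=4,interpolation=cv2.INTER_CUBIC)
for n,(x,y,w,h) in dict(rightcorner=(330,90,110,70),base=(480,370,100,90)).items():
    t=m[y:y+h,x:x+w];q=cv2.matchTemplate(S[y-30:y+h+30,x-30:x+w+30],t,cv2.TM_CCOEFF_NORMED);_,sc,_,L=cv2.minMaxLoc(q);print(n,"shift px",(np.array(L)-30)/4,round(sc,3))
for th in(33.5,35.5):
    print("corner px at",th,proj("scene",rest(v[:2],np.radians(th),[(.216,-.085,.01)],v[2])).round(2))
q=rest(v[:2],np.radians(34.5),[(.0683,-.024,.016),(.0683,0,.016),(.062,0,.010)],v[2]);print("targets",q.round(4))
plan(np.r_[p[:2],.16],a,[q[0,0],q[0,1],.16],np.radians(88.4),6)
```

```text
t 13.4 p [ 0.5617 -0.0551  0.2004] ang 78.64 F [0.4 0.3 0.5] gap 0.0699
rightcorner shift px [0. 0.] 1.0
base shift px [0. 0.] 0.974
corner px at 33.5 [[382.17 145.18]]
corner px at 35.5 [[383.58 143.88]]
targets [[0.5858 0.1928 0.0819]
 [0.5817 0.1691 0.0819]
 [0.5835 0.1688 0.0734]]
[0.0413, -0.0042, -0.0, -0.0284]
[0.0414, -0.003, -0.0, -0.0284]
[0.0415, -0.0019, -0.0, -0.0284]
[0.0415, -0.0007, -0.0, -0.0284]
[0.0415, 0.0005, -0.0, -0.0284]
[0.0415, 0.0017, -0.0, -0.0284]
```

The board has not moved since its release (shift below 0.25 px). Next I'll move over the tile with the jaws open and turned to match its skew.

Emit:
apply_moves(deltas=[[[0.041, -0.004, 0, -0.028, 0.078], [0.0415, -0.003, 0, -0.028, 0.078], [0.0415, -0.002, 0, -0.028, 0.078], [0.0415, -0.001, 0, -0.028, 0.078], [0.0415, 0.0005, 0, -0.028, 0.078]]])

```text
time_s: 13.9
ee_pos: [0.5815, 0.1568, 0.2004]
eef_rot: [0.726, 0.688, -0.0, -0.0]
force: [0.3, -1.0, 0.0]
finger_gap: 0.0783
```

Emit:
apply_moves(deltas=[[[0.041, 0.0017, 0, -0.028, 0.078], [0, 0, 0.03, 0, 0.078], [0, 0, 0.03, 0, 0.078], [0, 0, 0, 0, 0.078]]])

```text
time_s: 14.3
ee_pos: [0.5838, 0.1957, 0.1361]
eef_rot: [0.716, 0.698, -0.003, -0.002]
force: [0.0, 0.8, 1.1]
finger_gap: 0.0778
```

```bash
cat > seg.py <<'E'
from bt import *
from rig import r
def quad(im,box,upper=True):
    x,y,w,h=box;q=im[y:y+h,x:x+w];hsv=cv2.cvtColor(np.ascontiguousarray(q),cv2.COLOR_RGB2HSV)
    m=((hsv[:,:,1]<45)&(hsv[:,:,2]>110)).astype(np.uint8);m=cv2.morphologyEx(m,cv2.MORPH_OPEN,np.ones((3,3)))
    cs,_=cv2.findContours(m,0,2);c=cv2.convexHull(max(cs,key=cv2.contourArea))
    a=cv2.approxPolyDP(c,.05*cv2.arcLength(c,True),True)[:,0]+[x,y];return a,cv2.contourArea(c)
if __name__=="__main__":
    p,a=state();im=r.capture("wrist")["frame"];v=np.load("v.npy")
    print(quad(im,(180,40,300,300)))
    c,s=np.cos(v[6]),np.sin(v[6]);k=lambda A,b:(v[4]+A*c-b*s,v[5]+A*s+b*c,.022)
    print("pred",wproj(p,a,rest(v[:2],v[3],[k(.055,.03),k(.055,-.03),k(-.055,-.03),k(-.055,.03)],v[2])).round(0).tolist())
E
python3 seg.py
```

```text
t 14.3 p [0.5838 0.1957 0.1361] ang 88.53 F [0.  0.8 1.1] gap 0.0778
(array([[476, 107],
       [180,  83],
       [180,  40],
       [463,  40]]), 19150.5)
pred [[234.0, 194.0], [387.0, 203.0], [364.0, 333.0], [263.0, 326.0]]
```

```bash
sed -i 's/(180,40,300,300)/(200,165,220,200)/' seg.py; python3 seg.py
```

```text
t 14.35 p [0.5848 0.1956 0.1389] ang 88.5 F [-1.1  1.1  1.4] gap 0.0779
(array([[241, 202],
       [380, 210],
       [364, 329],
       [271, 322]]), 14225.5)
pred [[235.0, 190.0], [386.0, 199.0], [363.0, 329.0], [263.0, 322.0]]
```

Emit:
apply_moves(deltas=[[[-0.0015, 0, 0.02, 0, 0.078], [0, 0, 0.018, 0, 0.078], [0, 0, 0.01, 0, 0.078], [0, 0, 0, 0, 0.078]]])

```text
time_s: 14.8
ee_pos: [0.5853, 0.1936, 0.0916]
eef_rot: [0.717, 0.697, -0.001, -0.0]
force: [-0.1, -0.7, 0.5]
finger_gap: 0.0776
```

Emit:
apply_moves(deltas=[[[0, 0, 0.004, 0, 0.074], [0, 0, 0.003, 0, 0.07], [0, 0, 0, 0, 0.068], [0, 0, 0, 0, 0.068]]])

```text
time_s: 15.2
ee_pos: [0.5859, 0.1939, 0.086]
eef_rot: [0.717, 0.698, 0.0, 0.0]
force: [0.3, 0.3, -0.1]
finger_gap: 0.068
```

Emit:
apply_moves(deltas=[[[0, 0, 0.002, 0, 0.066], [0, 0, 0.002, 0, 0.065], [0, 0, 0, 0, 0.064], [0, 0, 0, 0, 0.064]]])

```text
time_s: 15.6
ee_pos: [0.5858, 0.1938, 0.0816]
eef_rot: [0.717, 0.698, -0.0, -0.0]
force: [-0.1, -0.6, 0.1]
finger_gap: 0.0643
```

Emit:
apply_moves(deltas=[[[0, 0, 0.002, 0, 0.063], [0, 0, 0, 0, 0.062], [0, 0, 0, 0, 0.062]]])

```text
time_s: 15.9
ee_pos: [0.5858, 0.1938, 0.0796]
eef_rot: [0.717, 0.698, -0.0, 0.0]
force: [1.4, 0.2, -0.4]
finger_gap: 0.0621
```

```bash
python3 seg.py
```

```text
t 15.9 p [0.5858 0.1938 0.0796] ang 88.46 F [ 1.4  0.2 -0.4] gap 0.0621
(array([[214, 246],
       [419, 262],
       [364, 310]]), 8855.0)
pred [[199.0, 228.0], [428.0, 242.0], [380.0, 392.0], [251.0, 382.0]]
```

Now I'll turn the tile square with the board, then shift it to mid width with the loosely closed jaws.

Emit:
apply_moves(deltas=[[[0, 0, 0, 0.037, 0.062], [0, 0, 0, 0.037, 0.062], [0, 0, 0, 0.037, 0.062], [0, 0, 0, 0.037, 0.062], [0, 0, 0, 0, 0.062]]])

```text
time_s: 16.45
ee_pos: [0.5859, 0.1938, 0.0798]
eef_rot: [0.766, 0.642, 0.0, 0.0]
force: [0.1, -0.7, -0.2]
finger_gap: 0.0617
```

Emit:
apply_moves(deltas=[[[-0.003, 0, 0, 0, 0.062], [-0.004, 0, 0, 0, 0.062], [-0.004, 0, 0, 0, 0.062], [-0.004, 0, 0, 0, 0.062], [0, 0, 0, 0, 0.062]]])

```text
time_s: 16.95
ee_pos: [0.5831, 0.1784, 0.0797]
eef_rot: [0.766, 0.643, -0.0, 0.0]
force: [1.1, -1.3, -0.4]
finger_gap: 0.062
```

Run:
```python
from h import *
p,a=state();v=np.load("v.npy");u=np.array([np.cos(v[2]),np.sin(v[2])]);d=p[:2]-(v[:2]-.105*u)
print("X",d@u,"lat rest-y",d@[-u[1],u[0]],"tool ang err",np.degrees(a)-(np.degrees(v[2])-90))
```

```text
t 16.95 p [0.5831 0.1784 0.0797] ang 79.96 F [ 1.1 -1.3 -0.4] gap 0.062
X 0.047381693736341685 lat rest-y -0.009376844908406018 tool ang err -0.23304629031750324
```

Emit:
apply_moves(deltas=[[[-0.004, 0, 0, 0, 0.062], [-0.004, 0, 0, 0, 0.062], [-0.0015, 0, 0, 0, 0.062], [0, 0, 0, 0, 0.06], [0, 0, 0, 0, 0.059]]])

```text
time_s: 17.45
ee_pos: [0.5817, 0.1694, 0.0802]
eef_rot: [0.766, 0.643, -0.0, 0.0]
force: [-0.3, -4.1, 5.2]
finger_gap: 0.0594
```

Emit:
apply_moves(deltas=[[[0, 0.0016, 0.0011, 0, 0.0585], [0, 0.0016, 0.0011, 0, 0.0585], [0, 0, 0, 0, 0.0585]]])

```text
time_s: 17.75
ee_pos: [0.5848, 0.1701, 0.0788]
eef_rot: [0.766, 0.643, 0.001, -0.001]
force: [-5.5, 5.6, 13.2]
finger_gap: 0.0592
```

Emit:
apply_moves(deltas=[[[0, 0, 0, 0, 0.062], [0, 0, 0, 0, 0.064], [0, 0, 0, 0, 0.066], [0, 0, -0.003, 0, 0.07]]])

```text
time_s: 18.15
ee_pos: [0.5844, 0.169, 0.08]
eef_rot: [0.766, 0.643, -0.001, -0.0]
force: [0.8, -0.1, -0.3]
finger_gap: 0.07
```

Emit:
apply_moves(deltas=[[[0, 0, -0.015, 0, 0.074], [0, 0, -0.04, 0, 0.074], [0, 0, -0.035, 0, 0.074], [0, 0.03, -0.03, 0, 0.074], [0, 0, 0, 0, 0.074]]])

```text
time_s: 18.65
ee_pos: [0.6173, 0.1637, 0.2067]
eef_rot: [0.766, 0.642, 0.003, 0.002]
force: [0.1, 0.4, 0.0]
finger_gap: 0.074
```

```bash
cat > chk.py <<'E'
from seg import *
p,a=state();im=r.capture("wrist")["frame"];cv2.imwrite("pics/wchk.png",im[:,:,::-1])
hsv=cv2.cvtColor(np.ascontiguousarray(im),cv2.COLOR_RGB2HSV)
v=np.load("v.npy")
k=lambda A,b:(.065+A,b,.022)
pr=wproj(p,a,rest(v[:2],np.radians(34.8),[k(.055,.03),k(.055,-.03),k(-.055,-.03),k(-.055,.03)],v[2]));print("pred home",pr.round(0).tolist())
led=wproj(p,a,rest(v[:2],np.radians(34.8),[(.01,.085,.024),(.01,-.085,.024),(0,.085,.024),(0,-.085,.024)],v[2]));print("ledge pred",led.round(0).tolist())
x0,y0=(pr.min(0)-12).astype(int);x1,y1=(pr.max(0)+12).astype(int)
m=((hsv[:,:,1]<45)&(hsv[:,:,2]>110))
for fr in(.2,.4,.6,.8):
    y=int(y0+12+fr*(y1-y0-24));xs=np.nonzero(m[y,x0-20:x1+20])[0]+x0-20
    # board edges on this row: wood hue, low value outside
    wd=np.nonzero((hsv[y,:,1]>60)&(hsv[y,:,0]>15)&(hsv[y,:,0]<32)&(hsv[y,:,2]>70))[0]
    wd=wd[(wd>90)&(wd<560)]
    print("row",y,"tile",xs.min(),xs.max(),"mid",(xs.min()+xs.max())/2,"board",wd.min(),wd.max(),"mid",(wd.min()+wd.max())/2)
for x in np.linspace(pr[2,0]-0,pr[3,0],5).astype(int):
    x=int(np.clip(x,min(pr[2,0],pr[3,0])+6,max(pr[2,0],pr[3,0])-6));ys=np.nonzero(m[y0-15:y1+15,x])[0]+y0-15
    led=np.nonzero((hsv[:,x,0]<14)&(hsv[:,x,1]>110)&(hsv[:,x,2]>60))[0];led=led[led>ys.max()-8]
    print("col",x,"tile rows",ys.min(),ys.max(),"brown rows",led[:1],led[-1:])
E
python3 chk.py
```

```text
t 18.65 p [0.6173 0.1637 0.2067] ang 79.95 F [0.1 0.4 0. ] gap 0.074
pred home [[259.0, 108.0], [373.0, 107.0], [359.0, 237.0], [277.0, 237.0]]
ledge pred [[201.0, 240.0], [434.0, 239.0], [204.0, 248.0], [432.0, 247.0]]
row 133 tile 267 367 mid 317.0 board 173 462 mid 317.5
row 159 tile 272 366 mid 319.0 board 182 453 mid 317.5
row 185 tile 277 364 mid 320.5 board 192 444 mid 318.0
row 211 tile 282 363 mid 322.5 board 201 436 mid 318.5
col 352 tile rows 106 230 brown rows [232] [243]
col 338 tile rows 107 230 brown rows [233] [243]
col 317 tile rows 108 231 brown rows [233] [243]
col 297 tile rows 109 231 brown rows [234] [243]
col 282 tile rows 109 215 brown rows [224] [243]
```

The tile is home against the ledge and nearly centred, about 1 mm off. It is still skewed by about 2.5°: its mid drifts from column 317 to 322.5, while the board's goes from 317.5 to 318.5. I'll go back down, turn it +0.045 rad and slide it to the ledge again.

Emit:
apply_moves(deltas=[[[0, -0.0315, 0.03, 0, 0.074], [0, 0, 0.04, 0, 0.074], [0, 0, 0.035, 0, 0.074], [0, 0, 0.0155, 0, 0.074], [0, 0, 0, 0, 0.07]]])

```text
time_s: 19.2
ee_pos: [0.582, 0.1692, 0.078]
eef_rot: [0.766, 0.643, -0.002, -0.001]
force: [0.8, 0.9, -0.0]
finger_gap: 0.0697
```

Emit:
apply_moves(deltas=[[[0, 0, 0.004, 0, 0.066], [0, 0, 0.002, 0, 0.062], [0, 0, 0, 0, 0.0605], [0, 0, 0, 0, 0.0605]]])

```text
time_s: 19.6
ee_pos: [0.584, 0.1698, 0.0754]
eef_rot: [0.766, 0.643, 0.001, 0.0]
force: [2.9, 3.2, 4.3]
finger_gap: 0.0608
```

Emit:
apply_moves(deltas=[[[0, 0, -0.0025, 0, 0.0605], [-0.001, 0, 0, 0.02, 0.06], [0, 0, 0, 0.025, 0.06], [0, 0, 0, 0, 0.0598]]])

```text
time_s: 20.0
ee_pos: [0.5833, 0.1681, 0.0767]
eef_rot: [0.781, 0.625, 0.0, 0.0]
force: [2.5, -2.1, 2.4]
finger_gap: 0.0602
```

Emit:
apply_moves(deltas=[[[0, 0.001, 0.0007, 0, 0.0597], [0, 0.001, 0.0007, 0, 0.0597], [0, 0, 0, 0, 0.0597]]])

```text
time_s: 20.3
ee_pos: [0.5851, 0.1681, 0.0754]
eef_rot: [0.78, 0.625, 0.0, -0.0]
force: [-0.9, -0.8, 5.3]
finger_gap: 0.0598
```

Opening gently, then lifting to the same viewing place to re-measure.

Emit:
apply_moves(deltas=[[[0, 0, -0.001, 0, 0.061], [0, 0, -0.001, 0, 0.063], [0, 0, 0, 0, 0.067], [0, 0, -0.003, 0, 0.072]]])

```text
time_s: 20.7
ee_pos: [0.5847, 0.168, 0.0796]
eef_rot: [0.78, 0.625, -0.0, -0.0]
force: [0.2, 0.2, 0.7]
finger_gap: 0.0722
```

Emit:
apply_moves(deltas=[[[0, 0, -0.015, 0, 0.074], [0, 0, -0.04, -0.022, 0.074], [0, 0, -0.038, -0.023, 0.074], [0, 0.031, -0.033, 0, 0.074], [0, 0, 0, 0, 0.074]]])

```text
time_s: 21.2
ee_pos: [0.6187, 0.1624, 0.2129]
eef_rot: [0.766, 0.642, 0.004, 0.002]
force: [0.5, 0.9, -0.1]
finger_gap: 0.0741
```

```bash
python3 chk.py
```

```text
t 21.2 p [0.6187 0.1624 0.2129] ang 79.95 F [ 0.5  0.9 -0.1] gap 0.0741
pred home [[263.0, 105.0], [374.0, 104.0], [359.0, 232.0], [279.0, 233.0]]
ledge pred [[205.0, 235.0], [434.0, 234.0], [207.0, 243.0], [431.0, 242.0]]
row 129 tile 269 367 mid 318.0 board 178 461 mid 319.5
row 155 tile 272 364 mid 318.0 board 187 452 mid 319.5
row 180 tile 275 361 mid 318.0 board 195 444 mid 319.5
row 206 tile 279 358 mid 318.5 board 204 435 mid 319.5
col 353 tile rows 106 227 brown rows [230] [238]
col 339 tile rows 106 227 brown rows [230] [238]
col 319 tile rows 106 227 brown rows [230] [238]
col 298 tile rows 106 227 brown rows [230] [238]
col 284 tile rows 106 227 brown rows [230] [238]
```

The tile is now square: its edge rows are constant at 106 and 227. It is centred to about 1 mm and meets the ledge strip. I'll move aside for a last check of the board angle and the bystanders.

Emit:
apply_moves(deltas=[[[-0.04, 0, -0.02, 0, 0.074], [-0.05, 0, -0.02, 0, 0.074], [-0.05, 0, 0, 0, 0.074], [-0.05, 0, 0, 0, 0.074], [-0.03, 0, 0, 0, 0.074]]])

```text
time_s: 21.75
ee_pos: [0.5765, -0.0531, 0.2447]
eef_rot: [0.767, 0.642, -0.0, -0.0]
force: [0.3, 0.1, 0.6]
finger_gap: 0.074
```

Run:
```python
from h import *
from rig import r
state();S=np.ascontiguousarray(r.capture("scene")["frame"][:,:,::-1]);cv2.imwrite("pics/Sfin.png",S)
m=cv2.imread("pics/m1.png");Q=cv2.resize(S[120:270,290:440],None,fx=4,fy=4,interpolation=cv2.INTER_CUBIC)
for n,(x,y,w,h) in dict(rightcorner=(330,90,110,70),midedge=(230,110,120,80)).items():
    q=cv2.matchTemplate(Q[y-30:y+h+30,x-30:x+w+30],m[y:y+h,x:x+w],cv2.TM_CCOEFF_NORMED);_,sc,_,L=cv2.minMaxLoc(q);print(n,(np.array(L)-30)/4,round(sc,3))
A=cv2.imread("pics/scene0.png")
for n,(x,y,w,h) in dict(square=(182,282,46,40),bird=(240,290,30,40),dog=(362,285,52,45),jar=(448,175,36,40),cup=(130,366,48,22),brush=(385,160,60,36),spatula=(98,303,62,78),yellow=(398,258,56,46)).items():
    q=cv2.matchTemplate(S[y-8:y+h+8,x-8:x+w+8],A[y:y+h,x:x+w],cv2.TM_CCOEFF_NORMED);_,sc,_,L=cv2.minMaxLoc(q);print(n,np.array(L)-8,round(sc,2))
```

```text
t 21.75 p [ 0.5765 -0.0531  0.2447] ang 79.91 F [0.3 0.1 0.6] gap 0.074
rightcorner [0. 0.] 1.0
midedge [0. 0.] 1.0
square [0 0] 0.85
bird [0 0] 0.52
dog [0 0] 1.0
jar [0 0] 1.0
cup [0 0] 1.0
brush [0 0] 0.58
spatula [0 0] 0.97
yellow [0 0] 1.0
```

```bash
python3 -c "
from rig import r
print(r.sign_off())"
```

```text
the job is handed in; nothing more can be done
None
```

The job is handed in: the board is at about 35° and the long tile lies on it, glazed face up and square against the ledge. However, the first set-down was not gentle.

**What I did:** I gripped the bar and raised the board along the hinge arc from about 10°, then released it. I picked the long tile up by its sides and tilted it in the grip against the board. At roughly 20° or more of tilt it slipped out and dropped the last 2 cm or so. It landed glazed side up, about 7° skewed and 24 mm off-centre. I then used the loosely closed jaws to square it, centre it and slide it down to the ledge, in two passes, and let go.

**Last checks:**
- **Tile:** its end edges are level in the wrist view, it is about 1 mm off mid width, and I saw no gap at the ledge within about 1 mm. These come from image measurements by code; I had used all 12 picture views before the tile was straightened.
- **Board:** it has not moved in the scene image since I released it. The angle estimates disagree slightly: about 35° from the hinge arc, 34.5° from the board corners, 36.2° from the bar and 33.9° from a joint fit.
- **Bystanders:** all those checked matched their starting places with no shift. The match was weak for the bird (0.52) and the brush (0.58), probably from shadows or the arm, so those two are less certain.
- **Time and contact:** the arm was clear of everything at 21.8 s. The highest wrist force I saw was about 25 N, while raising the board.

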